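Fit the adjustable wrench to the filter nut and tighten it

ROBOT

A 6-joint arm with a two-finger parallel gripper is mounted at the origin on a cart in front of the work surface, level with it; the furniture and walls round the work are solid. World frame = base frame: x ahead of the robot, y to its left, z up, the work surface at z = 0. Lengths are in m, angles in rad, forces in N, time in s.
With the tool pointing down it reaches from about 0.25 to 0.8 m from the base axis. Payload 8.5 kg.
Tool frame: the origin (TCP) lies midway between the tips of the shut fingers; the grasp point (between the pads) lies 19 mm behind it (r.pinch_z is the distance from the TCP to the grasp point, in m); z points along the fingers, y is the line along which they close (so a half turn about z gives the same grasp; the last joint's range is limited). The gripper opens to 85 mm and grips with 20 to 120 N. Pads are 22 mm wide; open, the fingers measure 114 mm over their backs; the gripper's body (76 mm by 85 mm) begins 54 mm behind the grasp point. The pads swing forward as they close: fully open they stand 13 mm farther back than shut.
Start: joints at [1.242, 0.238, -0.013, 1.319, 0, 1.571], TCP at [0.17, 0.497, 0.231] pointing down, gripper open.
Joint ranges: [-2.66, 2.66], [-1.03, 1.9], [-1.14, 1.46], [-1.82, 2.27], [-1.45, 1.34], [-3.14, 3.14]. Speed limits (rad/s): [2.22, 2.22, 2.79, 3.14, 3.14, 3.14].

INTERFACE

Orientations are given as a unit quaternion [x, y, z, w].
In Python, from workcell import r gives the robot as it stands. The module is installed in compiled form; this text tells all that it offers.
- The arm moves only by the shell command python3 -m crank 'ROWS' [FORCE]. ROWS is JSON, a list of rows, each an object of numbers: "x", "y", "z": the shift along the tool's x, y, z in units of 60 mm (1.0 is 60 mm); "roll": the turn about the tool's z in units of 6 degrees (1.0 is 6 degrees); "fingers": the closure in counts, from 0 (fully open) to 255 (shut). In form: [{"x": .., "y": .., "z": .., "roll": .., "fingers": ..}, ...]. A call has 1 to 5 rows; each row shifts and turns the commanded pose from where the row before left it, along the tool's axes as they then stand; what a row does not reach is not made up. A row lasts 1/8 s, in which the tool goes at most 62.5 mm and 10.7 degrees, less where a joint would pass 70% of its speed; a pose out of reach is approached as far as the arm can. A call is refused whole if a number of a shift passes 1 or a number of a turn 1, either way. A call with a gripper value outside its range is refused whole. The fingers move at their own pace and stop on an object; FORCE is the grip in N (left out, the last holds). Time passes only in rows, so rows that do not move let the fingers close. It gives the time, the measured TCP pose, the force, the opening and the grip force at its end, in the units of the state.
- r.get_state(): the state, without advancing time (a new reading comes with each control period).
- r.get_image(name): name is "scene" or "top"; returns a dict with "image" (480x640x3 uint8, red, green, blue), "z_map" (480x640 float32, m along the optical axis (not along the pixel's ray), 0 where there is no reading), "fx", "fy", "cx", "cy" (pixels), "k1" (the pictures are not rectified: a ray, as slopes to the right and down, at radius r is drawn at 1 + k1 r^2 times it, then the intrinsics apply), "R" (3x3) and "t" (3): a world point X has camera coordinates R X + t. Camera axes: x right, y down, z forward; pixel columns grow to the right and rows downward; lengths in m; the calibration is good to about 2 mm. A picture is of the moment at which its call begins.
- r.finish_job(): hands the job in; it is judged then, once.
The state is a dict: "clock": time; "joints": joint angles; "qd": joint speeds; "joint_torque": joint torques, N m; "position": TCP position; "ee_rot": TCP orientation; "wrist_force": force on the tool from outside, world axes, zero at the start; "wrist_torque": the same for the moment, N m; "gripper_width": opening from 0.0 (shut) to 1.0 (fully open); "grip_force": force on a finger pad.
Only numpy, scipy, OpenCV 4.12 (cv2) and the standard library are available. Lean on these libraries where they do the work, as an engineer would, in place of code of your own. Each camera call takes 0.05 s, during which the arm holds its last target. There are 200 camera calls.

TASK

The adjustable wrench hangs round the brass nut of the water filter with its jaws too wide. Roll the wrench's worm until the jaws just fit the nut, and only then swing the handle uphill to tighten the nut clockwise until it is fully home against its stop. Leave the wrench sitting on the nut, still snug, and do not disturb the other things on the worktop.

Things in the scene. Friction and masses are not known exactly. Their poses are not given: they have to be found in the camera images.
- filter_head: Fixed water-filter head. Origin: centre of the underside of its 110 mm square grey foot; x away from the robot, y left, z up at yaw 0. Its white face plate (128 x 150 mm) slopes 35 degrees, low edge towards the robot: in this frame uphill is (0.819, 0, 0.574), the face normal (-0.574, 0, 0.819), and the nut's axis (along the normal) crosses the face at (0, 0, 0.105).
- wrench: Loose steel adjustable wrench, 0.25 kg, on the face plate, jaws round the nut. Origin on its underside, on the nut's axis. x: jaw travel, uphill at the start; y: along the handle, away from the nut; z: off the face. Fixed jaw uphill, moving jaw downhill, 18 mm thick. It hangs on the nut and on a peg under the handle at y = 82 mm; pushed along -y its throat bears on the nut.
- worm_top (a point): Top of the worm, on the wrench: black and orange knurled roller, 26 mm thick, 31 mm long, axis along the wrench's x; top 30 mm off the face, 9 mm above all round it. Rubber tyred, rigid. Pressed at its top with about 10 N towards the face and brushed with a fingertip along the wrench's -y (handle to nut), it rolls and closes the jaws, the other way it opens them; needs 4 N along the brush.
- handle_grip (a point): On the wrench: middle of the handle's free part, 130 mm from the nut's axis, at mid thickness. The handle is 26 mm wide (along x) and 14 mm thick, its underside 2 mm off the face's plane, and runs from y = 70 to 178 mm; beyond y = 95 mm it overhangs the plate in free air, at the start about 0.1 m above the worktop.
- nut_top (a point): Centre of the top of the brass hex nut, on its axis, 22.5 mm off the face. The nut is 40 mm across flats, 46 mm over corners.
- nut (a joint): Angle of the nut (rad), growing clockwise seen looking onto the face (tightening: the handle swings from the left uphill, away from the robot). Starts at 0 to 0.03, rigid stop at 0.95 (fully home). Stiff: 0.25 N m, 2 to 4 N at the handle's middle; stays where it is left. Pushing much over 8 N there against the stop would force the jaws apart.
- jaw (a joint): Travel of the moving jaw (m), growing as the jaws close: the opening is 0.054 minus this. Starts at 0.0025 to 0.007 (opening 47 to 51.5 mm); both jaws touch the nut at about 0.0135 to 0.014. Stays where it is left; backs off only under more than about 20 N.
- worm (a joint): Angle of the worm (rad), growing as the jaws close; 1 rad moves the jaw 2.5 mm.
- spice_red: Bystander: spice jar with a red cap, 45 mm wide, 108 mm high. Origin: centre of its underside.
- spice_yellow: Bystander: spice jar with a yellow cap, 42 mm wide, 106 mm high. Origin: centre of its underside.
- mustard_jar: Bystander: squat jar of yellow paste with a red lid, 66 mm wide, 100 mm high. Origin: centre of its underside.
- salt_shaker: Bystander: grey and clear salt shaker, 44 mm wide, 90 mm high. Origin: centre of its underside.
- bowl: Bystander: thin pale bowl on the chopping board at the left, 125 mm wide, 44 mm high. Origin: centre of its underside.
- potato: Bystander: potato, 49 mm long, 34 mm high. Origin: centre of its underside.

How it is judged:
On the way, in this order (a step that is already met when the one before it is completed fails the run):
1. the jaws fit the nut (opening within about 1.3 mm of its 40 mm) while the nut has not yet been turned (below 0.3 rad) (value of joint jaw above 0.0127 m and value of joint nut below 0.3 rad and x of nut_top in the frame of wrench between -0.008 and 0.008 m and y of nut_top in the frame of wrench between -0.01 and 0.01 m and z of nut_top in the frame of wrench between 0.015 and 0.03 m), for 0.2 s.
2. the nut is turned clockwise to its stop with the wrench (beyond 0.88 rad of 0.95) (value of joint nut above 0.88 rad and x of nut_top in the frame of wrench between -0.008 and 0.008 m and y of nut_top in the frame of wrench between -0.01 and 0.01 m and z of nut_top in the frame of wrench between 0.015 and 0.03 m), for 0.2 s.
At the end, for the whole second after the job is handed in: The nut is beyond 0.88 rad (stop at 0.95), the wrench still sits on it (nut's centre within 8 mm across and 10 mm along the wrench, and the wrench down on the face within about 7 mm), its jaws still snug (opening under 42.5 mm), and the wrench is at rest (all of step 2 and value of joint jaw above 0.0115 m and linear speed of wrench below 0.02 m/s); the robot touches nothing.
It fails at once if a bystander (jar, salt shaker, bowl or potato) is pushed more than 30 mm or tipped over (distance of any of spice_red, spice_yellow, mustard_jar, salt_shaker, bowl, potato from where it was at the start of the episode above 0.03 m or angle between any of spice_red, spice_yellow, mustard_jar, salt_shaker, bowl's own z axis and vertical above 0.5 rad).
It also fails if it takes over 72 s, if anything falls off the work surface, if the arm or the gripper's body presses on something with over 40 N, if the wrist force passes 120 N, or if a joint passes its speed limit or range.

## Working session

There is one attempt and no reset: what is moved stays moved. The work goes in short steps, Python scripts to look and compute and a shell command to move; the robot and the scene stay as the last step left them, time stands still between calls to the robot, and variables do not carry over. Pictures are saved under pics/ and viewed, at most 13 in all, crops included, and the job is handed in when it is done.

```bash
mkdir -p pics
cat > h.py <<'E'
import numpy as np, cv2
from workcell import r
def pts(im):
    h,w=im["z_map"].shape
    u,v=np.meshgrid(np.arange(w),np.arange(h))
    K=np.array([[im["fx"],0,im["cx"]],[0,im["fy"],im["cy"]],[0,0,1.]])
    p=np.stack([u,v],-1).reshape(-1,1,2).astype(float)
    n=cv2.undistortPoints(p,K,np.array([im["k1"],0,0,0,0.])).reshape(h,w,2)
    z=im["z_map"][...,None]
    X=np.concatenate([n*z,z],-1)
    P=(X-np.array(im["t"]))@np.array(im["R"])
    P[im["z_map"]==0]=np.nan
    return P
def save(name,img): cv2.imwrite("pics/"+name,img[...,::-1])
E
python3 - <<'E'
from h import *
s=r.get_state(); print(s)
for n in("scene","top"):
    im=r.get_image(n); save(n+"0.png",im["image"]); np.savez(n+"0.npz",**im)
    print(n,im["R"],im["t"],im["fx"],im["k1"])
E
```

```text
{'clock': 0.0, 'joints': array([ 1.24201762e+00,  2.38767859e-01, -1.42358403e-02,  1.31920485e+00,
       -2.85644382e-05,  1.57082249e+00]), 'qd': array([-0.00195388, -0.00207566, -0.00141326,  0.00027219, -0.00140115,
       -0.00077289]), 'joint_torque': array([-2.21305027e-04, -5.38780975e+01,  3.46436155e+01,  1.85658509e-02,
       -5.57448573e-05,  5.08685787e-06]), 'position': array([0.16939212, 0.49648973, 0.23069157]), 'ee_rot': array([ 1.63662803e-01,  9.86516086e-01, -6.98930457e-04, -1.01456265e-04]), 'wrist_force': array([-0.24735821, -0.12462264,  0.48669457]), 'wrist_torque': array([-0.02852399, -0.05234778, -0.04855205]), 'grip_force': 0.0, 'gripper_width': 1.0012402965632896}
scene [[ 0.67381809 -0.73889225 -0.00272641]
 [-0.46347744 -0.41977957 -0.78036772]
 [ 0.57546317  0.52708951 -0.62531495]] [-0.07514554  0.473115    0.55661177] 485.6102533692556 0.041531776076873875
top [[ 0.02149414 -0.99918588  0.0341406 ]
 [-0.98944573 -0.02615443 -0.14252404]
 [ 0.14330094 -0.03071684 -0.98920236]] [0.34638734 0.50609404 1.10125069] 538.5112943880192 -0.02198976729566717
```

View pics/scene0.png

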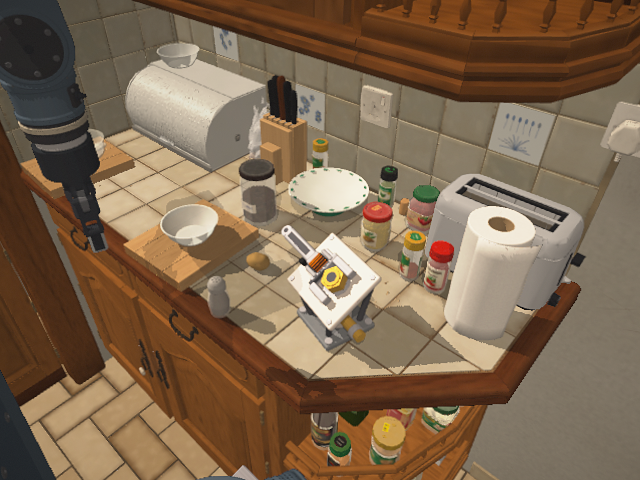

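View pics/top0.png

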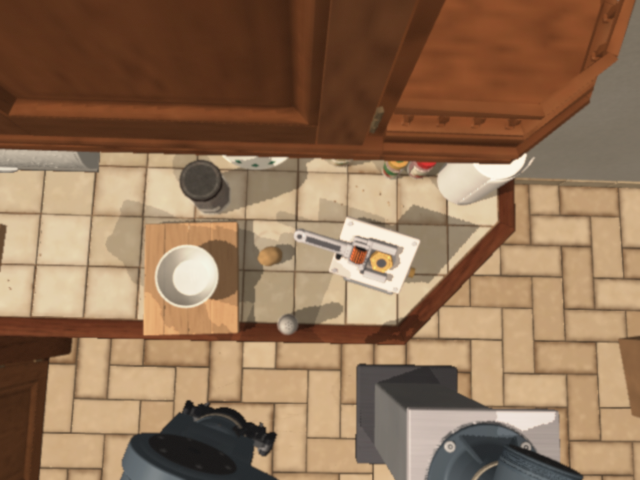

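The scene view shows the nut at (332,278), the worm at (317,260) and the handle tip at (288,232). In the top view they are at (381,262), (358,256) and (300,237). The potato is left of the handle and the salt shaker is in front of it.

```bash
cat > m.py <<'E'
from h import *
import sys
W={}
for n,c,box in(("scene",(332,278),(270,220,400,330)),("top",(381,262),(290,200,430,300))):
    im=dict(np.load(n+"0.npz")); P=pts(im); hsv=cv2.cvtColor(im["image"],cv2.COLOR_RGB2HSV)
    x0,y0,x1,y1=box; sub=np.zeros(hsv.shape[:2],bool); sub[y0:y1,x0:x1]=1
    def rep(nm,m):
        Q=P[m&sub&np.isfinite(P[...,0])]; v,u=np.nonzero(m&sub)
        print(n,nm,len(Q),"px",np.round([u.mean(),v.mean()]),"med",np.round(np.median(Q,0),4),"min",np.round(Q.min(0),3),"max",np.round(Q.max(0),3)); return Q
    H,S,V=[hsv[...,i].astype(int) for i in range(3)]
    yel=(H>20)&(H<35)&(S>140)&(V>120); Qn=rep("nut",yel)
    orr=(H<16)&(S>130)&(V>70)&(P[...,2]>.08); rep("worm",orr)
    white=(S<40)&(V>200)&(P[...,2]>.05); Q=rep("plate",white)
    for _ in range(4):
        c=np.median(Q,0) if _==0 else Q.mean(0); nn=np.linalg.svd(Q-c,full_matrices=0)[2][2]; nn*=np.sign(nn[2]); d=(Q-c)@nn; Q=Q[abs(d)<max(.003,.02-.008*_)]
    print("normal",nn,"tilt",np.degrees(np.arccos(nn[2])),"yaw",np.degrees(np.arctan2(-nn[1],-nn[0])),len(Q),c)
    W[n]=(nn,c)
    # height above face of pixels
    h=(P-c)@nn
    rep("handle",(h>.010)&(h<.022)&(S<60)&(P[...,2]>.06)); rep("wormtop",(h>.025)&(h<.036)); rep("nuttop",(h>.019)&(h<.026)&yel)
    big=cv2.resize(im["image"][y0:y1,x0:x1],None,fx=4,fy=4,interpolation=cv2.INTER_CUBIC); save(n+"_crop.png",big)
E
python3 m.py
```

```text
scene nut 236 px [331. 277.] med [0.4396 0.2381 0.1218] min [0.422 0.218 0.093] max [0.458 0.264 0.133]
scene worm 224 px [331. 253.] med [0.452  0.2822 0.1241] min [0.435 0.267 0.081] max [0.684 0.318 0.137]
scene plate 3050 px [330. 277.] med [0.4523 0.2454 0.1113] min [0.384 0.169 0.064] max [0.521 0.408 0.141]
normal [-0.55678421  0.14270083  0.8183079 ] tilt 35.08423541658777 yaw -14.375180354145163 1757 [0.44348272 0.22544312 0.10123214]
scene handle 1324 px [315. 261.] med [0.4645 0.2759 0.1175] min [0.403 0.208 0.089] max [0.499 0.408 0.141]
scene wormtop 132 px [317. 261.] med [0.4487 0.2821 0.1282] min [0.43  0.238 0.118] max [0.462 0.294 0.138]
scene nuttop 206 px [332. 277.] med [0.4392 0.2365 0.1224] min [0.422 0.218 0.11 ] max [0.458 0.257 0.133]m.py:9: RuntimeWarning: Mean of empty slice.
  print(n,nm,len(Q),"px",np.round([u.mean(),v.mean()]),"med",np.round(np.median(Q,0),4),"min",np.round(Q.min(0),3),"max",np.round(Q.max(0),3)); return Q
  ret = ret.dtype.type(ret / rcount)
  return _methods._mean(a, axis=axis, dtype=dtype,
  ret = um.true_divide(
Traceback (most recent call last):
  File "m.py", line 11, in <module>
    yel=(H>20)&(H<35)&(S>140)&(V>120); Qn=rep("nut",yel)
                                          ~~~^^^^^^^^^^^
  File "m.py", line 9, in rep
    print(n,nm,len(Q),"px",np.round([u.mean(),v.mean()]),"med",np.round(np.median(Q,0),4),"min",np.round(Q.min(0),3),"max",np.round(Q.max(0),3)); return Q
                                                                                                         ~~~~~^^^
ValueError: zero-size array to reduction operation minimum which has no identity
```

```bash
sed -i 's/(H>20)&(H<35)&(S>140)/(H>16)\&(H<35)\&(S>120)/; s/        Q=P\[m&sub/        if not (m\&sub\&np.isfinite(P[...,0])).any(): print(nm,"none"); return P[:0,0]\n        Q=P[m\&sub/' m.py; python3 m.py|grep -v ^scene
python3 - <<'E'
import cv2,numpy as np
a=cv2.imread('pics/top_crop.png');b=cv2.imread('pics/scene_crop.png');print(a.shape,b.shape)
E
```

```text
normal [-0.55678421  0.14270083  0.8183079 ] tilt 35.08423541658777 yaw -14.375180354145163 1757 [0.44348272 0.22544312 0.10123214]
top nut 296 px [384. 262.] med [0.4411 0.2354 0.1219] min [0.422 0.155 0.036] max [0.46  0.258 0.137]
top worm 178 px [358. 256.] med [0.4518 0.2829 0.1277] min [0.438 0.266 0.112] max [0.468 0.295 0.138]
top plate 2419 px [373. 253.] med [0.4678 0.2464 0.1205] min [0.387 0.168 0.064] max [0.521 0.404 0.143]
normal [-0.55240137  0.13370429  0.82278545] tilt 34.635392284621965 yaw -13.606303441994926 1294 [0.45622274 0.22514103 0.10966206]
top handle 1312 px [351. 251.] med [0.4682 0.2862 0.1197] min [0.404 0.21  0.091] max [0.499 0.405 0.142]
top wormtop 117 px [359. 256.] med [0.4505 0.2824 0.1306] min [0.438 0.224 0.119] max [0.465 0.293 0.139]
top nuttop 195 px [381. 261.] med [0.444 0.236 0.125] min [0.424 0.217 0.11 ] max [0.459 0.256 0.137]
(400, 560, 3) (440, 520, 3)
```

View pics/top_crop.png

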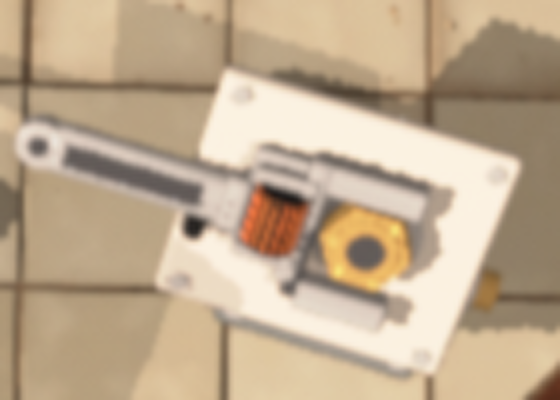

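The top crop shows the plate yawed by about -14°, with the wrench handle running left across the slope. Both views put the nut at about (0.441, 0.236, 0.124) and the worm top at (0.449, 0.2825, 0.131). Those positions agree with the given geometry, so I'm moving in with the fingers shut.

```bash
python3 -m crank '[{"x":-0.8,"y":-0.3,"fingers":255},{"x":-0.8,"y":-0.3,"fingers":255},{"x":-0.8,"y":-0.3,"fingers":255},{"x":-0.8,"y":-0.3,"fingers":255},{"x":-0.8,"y":-0.3,"fingers":255}]' 60
python3 -m crank '[{"x":-0.7,"y":-0.2,"fingers":255},{"x":-0.7,"y":-0.2,"fingers":255},{"roll":-1,"fingers":255},{"roll":-1,"fingers":255},{"roll":-1,"fingers":255}]'
python3 -m crank '[{"roll":-1,"fingers":255},{"roll":-1,"fingers":255},{"roll":-1,"fingers":255},{"roll":-1,"fingers":255},{"roll":-1,"fingers":255}]'
python3 -m crank '[{"roll":-1,"fingers":255},{"roll":-1,"fingers":255},{"roll":-1,"fingers":255},{"roll":-1,"fingers":255},{"roll":-1,"fingers":255}]'
python3 -m crank '[{"roll":-1,"fingers":255},{"roll":-1,"fingers":255},{"roll":-0.8,"fingers":255},{"fingers":255},{"fingers":255}]'
cat > w.py <<'E'
from h import *
from scipy.spatial.transform import Rotation as Ro
import sys
s=r.get_state(); M=Ro.from_quat(s["ee_rot"]).as_matrix()
c,sn=np.cos(np.radians(-14)),np.sin(np.radians(-14)); t=np.radians(35)
u=np.array([np.cos(t)*c,np.cos(t)*sn,np.sin(t)]);l=np.array([-sn,c,0]);n=np.array([-np.sin(t)*c,-np.sin(t)*sn,np.cos(t)])
F=s["wrist_force"]; N=np.array([.4405,.2365,.124])
p=s["position"]; print("t",round(s["clock"],2),"pos",p.round(4),"F uln",[round(float(F@k),1) for k in(u,l,n)],"Fw",F.round(1),"rel nut top uln mm",[round(1000*float((p-N)@k),1) for k in(u,l,n)])
if len(sys.argv)>3:
    T=np.array(list(map(float,sys.argv[1:4]))); print("to target, units",((T-p)@M/.06).round(3))
E
python3 w.py .439 .285 .160; python3 -c "
from w import *
print(M.round(3),s['joints'].round(2),s['gripper_width'])"
```

```text
t 0.1 pos [0.1694 0.4965 0.2308] F uln [-1.0, -0.3, -0.5] Fw [-0.6 -0.1 -1. ] rel nut top uln mm [-205.8, 186.7, 274.4]
to target, units [-5.391 -1.884  1.182]
t 0.1 pos [0.1694 0.4965 0.2308] F uln [-1.0, -0.3, -0.5] Fw [-0.6 -0.1 -1. ] rel nut top uln mm [-205.8, 186.7, 274.4]
[[-0.946  0.323 -0.   ]
 [ 0.323  0.946 -0.001]
 [ 0.    -0.001 -1.   ]] [ 1.24  0.24 -0.01  1.32  0.    1.57] 1.0003405507587086validation failed for argument at $[0]...
validation failed for argument at $[0]...
validation failed for argument at $[0]...
validation failed for argument at $[0]...
validation failed for argument at $[0]...
```

```bash
python3 -m crank '[{"x":-0.8,"y":-0.3,"z":0,"roll":0,"fingers":255},{"x":-0.8,"y":-0.3,"z":0,"roll":0,"fingers":255},{"x":-0.8,"y":-0.3,"z":0,"roll":0,"fingers":255},{"x":-0.8,"y":-0.3,"z":0,"roll":0,"fingers":255},{"x":-0.8,"y":-0.3,"z":0,"roll":0,"fingers":255}]' 60; python3 w.py .439 .285 .160
```

```text
clock: 0.72
position: [0.3686, 0.3329, 0.2311]
ee_rot: [0.164, 0.987, -0.0, -0.0]
wrist_force: [0.6, 1.3, 0.3]
gripper_width: -0.002
grip_force: 0.0
t 0.72 pos [0.3686 0.3329 0.2311] F uln [0.4, 1.4, 0.0] Fw [0.6 1.3 0.3] rel nut top uln mm [-14.8, 76.1, 141.1]
to target, units [-1.368 -0.376  1.185]
```

```bash
python3 -m crank '[{"x":-0.7,"y":-0.2,"z":0,"roll":0,"fingers":255},{"x":-0.65,"y":-0.2,"z":0,"roll":0,"fingers":255},{"x":0,"y":0,"z":0,"roll":-1,"fingers":255},{"x":0,"y":0,"z":0,"roll":-1,"fingers":255},{"x":0,"y":0,"z":0,"roll":-1,"fingers":255}]' >/dev/null
python3 -m crank '[{"x":0,"y":0,"z":0,"roll":-1,"fingers":255},{"x":0,"y":0,"z":0,"roll":-1,"fingers":255},{"x":0,"y":0,"z":0,"roll":-1,"fingers":255},{"x":0,"y":0,"z":0,"roll":-1,"fingers":255},{"x":0,"y":0,"z":0,"roll":-1,"fingers":255}]'  >/dev/null
python3 -m crank '[{"x":0,"y":0,"z":0,"roll":-1,"fingers":255},{"x":0,"y":0,"z":0,"roll":-1,"fingers":255},{"x":0,"y":0,"z":0,"roll":-1,"fingers":255},{"x":0,"y":0,"z":0,"roll":-1,"fingers":255},{"x":0,"y":0,"z":0,"roll":-1,"fingers":255}]'  >/dev/null
python3 -m crank '[{"x":0,"y":0,"z":0,"roll":-1,"fingers":255},{"x":0,"y":0,"z":0,"roll":-1,"fingers":255},{"x":0,"y":0,"z":0,"roll":-0.8,"fingers":255},{"x":0,"y":0,"z":0.5,"roll":0,"fingers":255},{"x":0,"y":0,"z":0,"roll":0,"fingers":255}]' 
python3 w.py .439 .285 .145
python3 - <<'E'
from w import *
print(M.round(3),s['joints'].round(2))
for k in("scene","top"):
    im=r.get_image(k); np.savez(k+"1.npz",**im)
    a=im["image"]; b=a[190:320,260:420] if k=="scene" else a[190:310,290:450]
    save(k+"1c.png",cv2.resize(b,None,fx=4,fy=4,interpolation=cv2.INTER_CUBIC))
E
```

```text
clock: 3.22
position: [0.4353, 0.2845, 0.1995]
ee_rot: [-0.615, 0.788, 0.0, -0.002]
wrist_force: [-0.2, 0.5, 1.1]
gripper_width: 0.004
grip_force: 0.0
t 3.23 pos [0.4353 0.2845 0.1995] F uln [0.4, 0.5, 1.1] Fw [-0.2  0.5  1.1] rel nut top uln mm [29.7, 45.3, 71.4]
to target, units [-0.026 -0.061  0.908]
t 3.23 pos [0.4353 0.2845 0.1995] F uln [0.4, 0.5, 1.1] Fw [-0.2  0.5  1.1] rel nut top uln mm [29.7, 45.3, 71.4]
[[-0.243 -0.97  -0.004]
 [-0.97   0.243 -0.002]
 [ 0.003  0.003 -1.   ]] [ 0.58  0.25 -0.09  1.24 -0.   -0.75]
```

View pics/scene1c.png

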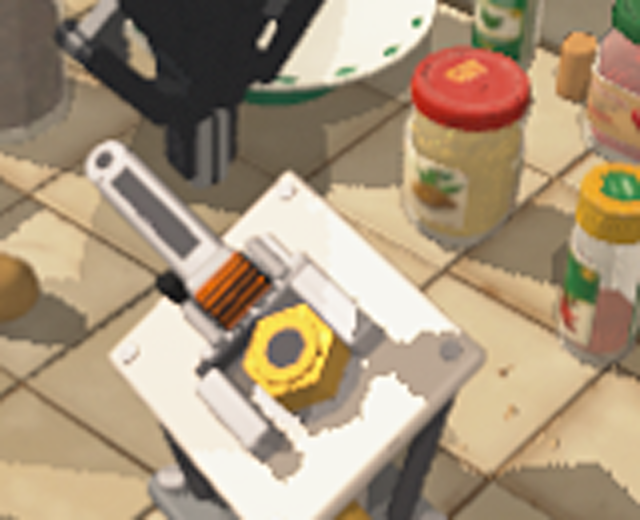

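The crop shows the shut fingertips above and behind the worm (at about (232,290)), clear of everything. Tool x lies along the brush direction and tool y points downhill.

```bash
python3 -m crank '[{"x":-0.17,"y":-0.08,"z":0.4,"roll":0,"fingers":255},{"x":0,"y":0,"z":0.5,"roll":0,"fingers":255},{"x":0,"y":0,"z":0.08,"roll":0,"fingers":255},{"x":0,"y":0,"z":0,"roll":0,"fingers":255}]'; python3 w.py .4505 .2906 .131
python3 -m crank '[{"x":0,"y":0,"z":0.03,"roll":0,"fingers":255},{"x":0,"y":0,"z":0.03,"roll":0,"fingers":255},{"x":0,"y":0,"z":0.0,"roll":0,"fingers":255}]'; python3 w.py
```

```text
clock: 3.82
position: [0.444, 0.2942, 0.1435]
ee_rot: [-0.615, 0.788, -0.0, 0.0]
wrist_force: [-1.4, -0.0, 0.8]
gripper_width: -0.001
grip_force: 0.0
t 3.83 pos [0.444  0.2942 0.1435] F uln [-0.7, -0.3, 1.4] Fw [-1.4 -0.   0.8] rel nut top uln mm [2.5, 56.8, 22.0]
to target, units [ 0.032 -0.12   0.208]
clock: 4.2
position: [0.4437, 0.294, 0.1392]
ee_rot: [-0.615, 0.788, -0.0, 0.0]
wrist_force: [-0.5, -0.3, -0.5]
gripper_width: -0.0
grip_force: 0.0
t 4.2 pos [0.4437 0.294  0.1392] F uln [-0.6, -0.4, -0.1] Fw [-0.5 -0.3 -0.5] rel nut top uln mm [-0.2, 56.6, 18.6]
```

```bash
for i in 1 2 3; do :; done; python3 -m crank '[{"x":0,"y":0,"z":0.03,"roll":0,"fingers":255},{"x":0,"y":0,"z":0.03,"roll":0,"fingers":255},{"x":0,"y":0,"z":0,"roll":0,"fingers":255}]' >/dev/null; python3 w.py;  python3 -m crank '[{"x":0,"y":0,"z":0.03,"roll":0,"fingers":255},{"x":0,"y":0,"z":0,"roll":0,"fingers":255}]' >/dev/null; python3 w.py;  python3 -m crank '[{"x":0,"y":0,"z":0.03,"roll":0,"fingers":255},{"x":0,"y":0,"z":0,"roll":0,"fingers":255}]' >/dev/null; python3 w.py
```

```text
t 4.58 pos [0.4435 0.294  0.1351] F uln [0.4, -0.6, -0.1] Fw [ 0.2 -0.6  0.2] rel nut top uln mm [-2.6, 56.5, 15.4]
t 4.83 pos [0.4436 0.294  0.1333] F uln [0.1, -0.6, -1.0] Fw [ 0.5 -0.8 -0.7] rel nut top uln mm [-3.6, 56.5, 13.9]
t 5.08 pos [0.4435 0.2939 0.1315] F uln [0.7, 0.5, 0.5] Fw [0.4 0.5 0.8] rel nut top uln mm [-4.7, 56.5, 12.5]
```

```bash
for i in 1; do :; done; python3 -m crank '[{"x":0,"y":0,"z":0.02,"roll":0,"fingers":255},{"x":0,"y":0,"z":0,"roll":0,"fingers":255}]' >/dev/null; python3 w.py;  python3 -m crank '[{"x":0,"y":0,"z":0.02,"roll":0,"fingers":255},{"x":0,"y":0,"z":0,"roll":0,"fingers":255}]' >/dev/null; python3 w.py;  python3 -m crank '[{"x":0,"y":0,"z":0.02,"roll":0,"fingers":255},{"x":0,"y":0,"z":0,"roll":0,"fingers":255}]' >/dev/null; python3 w.py
```

```text
t 5.33 pos [0.4436 0.294  0.1304] F uln [0.5, 0.5, 1.3] Fw [-0.2  0.5  1.3] rel nut top uln mm [-5.3, 56.5, 11.5]
t 5.58 pos [0.4436 0.294  0.1292] F uln [-0.5, 0.2, -0.5] Fw [-0.1  0.3 -0.7] rel nut top uln mm [-6.0, 56.5, 10.5]
t 5.83 pos [0.4438 0.294  0.1282] F uln [1.6, 0.3, 0.6] Fw [1.  0.  1.4] rel nut top uln mm [-6.4, 56.6, 9.6]
```

```bash
python3 -m crank '[{"x":0.05,"y":-0.01,"z":0.02,"roll":0,"fingers":255},{"x":0,"y":0,"z":0,"roll":0,"fingers":255}]' >/dev/null; python3 w.py;  python3 -m crank '[{"x":0,"y":-0.01,"z":0.02,"roll":0,"fingers":255},{"x":0,"y":0,"z":0,"roll":0,"fingers":255}]' >/dev/null; python3 w.py;  python3 -m crank '[{"x":0,"y":-0.01,"z":0.02,"roll":0,"fingers":255},{"x":0,"y":0,"z":0,"roll":0,"fingers":255}]' >/dev/null; python3 w.py
```

```text
t 6.08 pos [0.4438 0.292  0.1277] F uln [2.5, 3.8, 6.5] Fw [-0.7  4.1  6.8] rel nut top uln mm [-6.2, 54.6, 8.9]
t 6.33 pos [0.4443 0.2924 0.1272] F uln [2.5, 3.7, 12.8] Fw [-4.2  4.8 11.9] rel nut top uln mm [-6.2, 55.1, 8.2]
t 6.58 pos [0.4448 0.2928 0.1267] F uln [4.2, 4.2, 20.5] Fw [-7.1  6.1 19.2] rel nut top uln mm [-6.2, 55.6, 7.7]
```

```bash
python3 -m crank '[{"x":0.04,"y":0.01,"z":-0.015,"roll":0,"fingers":255},{"x":0.04,"y":0,"z":0,"roll":0,"fingers":255}]' >/dev/null; python3 w.py;  python3 -m crank '[{"x":0.05,"y":0,"z":0,"roll":0,"fingers":255},{"x":0.05,"y":0,"z":0,"roll":0,"fingers":255}]' >/dev/null; python3 w.py;  python3 -m crank '[{"x":0.05,"y":0,"z":0,"roll":0,"fingers":255},{"x":0.05,"y":0,"z":0,"roll":0,"fingers":255}]' >/dev/null; python3 w.py
```

```text
t 6.83 pos [0.4431 0.2882 0.1273] F uln [2.8, 5.4, 16.3] Fw [-5.6  7.  15. ] rel nut top uln mm [-6.3, 50.8, 8.4]
t 7.08 pos [0.4416 0.2823 0.1272] F uln [3.3, 5.2, 16.4] Fw [-5.3  6.7 15.3] rel nut top uln mm [-6.4, 44.8, 8.4]
t 7.33 pos [0.44   0.2757 0.1267] F uln [2.0, 2.9, 8.7] Fw [-2.5  3.6  8.2] rel nut top uln mm [-6.6, 38.0, 7.9]
```

```bash
python3 -m crank '[{"x":0,"y":0,"z":-0.15,"roll":0,"fingers":255},{"x":-0.3,"y":0,"z":0,"roll":0,"fingers":255},{"x":0,"y":0,"z":0.15,"roll":0,"fingers":255},{"x":0,"y":0,"z":0,"roll":0,"fingers":255}]' >/dev/null; python3 w.py;  python3 -m crank '[{"x":0.06,"y":0,"z":0,"roll":0,"fingers":255},{"x":0.06,"y":0,"z":0,"roll":0,"fingers":255},{"x":0.06,"y":0,"z":0,"roll":0,"fingers":255}]' >/dev/null; python3 w.py;  python3 -m crank '[{"x":0.06,"y":0,"z":0,"roll":0,"fingers":255},{"x":0.06,"y":0,"z":0,"roll":0,"fingers":255}]' >/dev/null; python3 w.py
python3 -m crank '[{"x":0,"y":0.1,"z":-0.5,"roll":0,"fingers":255},{"x":-0.3,"y":0.5,"z":-0.5,"roll":0,"fingers":255},{"x":0,"y":0,"z":0,"roll":0,"fingers":255}]' >/dev/null; python3 w.py
python3 - <<'E'
from w import *
out=[]
for k in("0","1"):
    a=(np.load("top0.npz")["image"] if k=="0" else r.get_image("top")["image"])
    out.append(cv2.resize(a[235:300,335:415],None,fx=5,fy=5,interpolation=cv2.INTER_CUBIC))
save("cmp.png",np.hstack(out))
E
```

```text
t 7.83 pos [0.4471 0.2948 0.1274] F uln [11.6, 3.5, 17.0] Fw [ 0.6  3.5 20.5] rel nut top uln mm [-4.4, 58.2, 7.2]
t 8.2 pos [0.4443 0.2848 0.1283] F uln [12.1, 6.0, 23.4] Fw [-2.   6.7 26.1] rel nut top uln mm [-4.1, 47.8, 8.1]
t 8.45 pos [0.4422 0.2771 0.1279] F uln [11.1, 2.8, 18.4] Fw [-0.8  3.1 21.4] rel nut top uln mm [-4.5, 39.8, 7.8]
t 8.82 pos [0.4093 0.3024 0.1865] F uln [-0.1, 0.3, -0.0] Fw [ 0.   0.3 -0. ] rel nut top uln mm [-2.0, 56.4, 77.7]
t 8.82 pos [0.4093 0.3024 0.1865] F uln [-0.1, 0.3, -0.0] Fw [ 0.   0.3 -0. ] rel nut top uln mm [-2.0, 56.4, 77.7]
```

View pics/cmp.png

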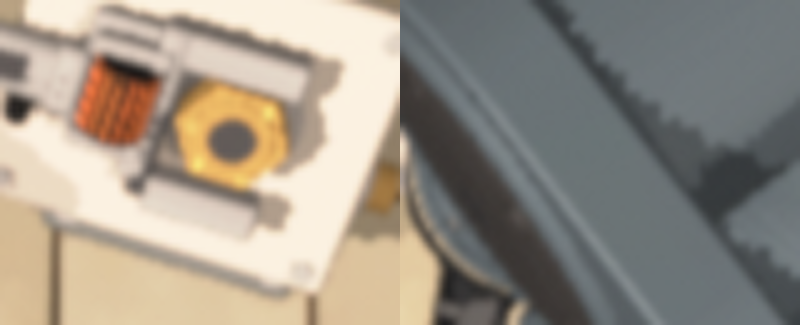

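The arm hides the wrench in the top view, so I'll use the scene view.

```bash
cat > cmp.py <<'E'
from w import *
out=[]
im=r.get_image("scene"); np.savez("sceneL.npz",**im)
for d in (np.load("scene0.npz"),im):
    out.append(cv2.resize(d["image"][240:325,295:375],None,fx=5,fy=5,interpolation=cv2.INTER_CUBIC))
save(sys.argv[-1],np.hstack(out))
# jaw tops: profile along u through the nut region; face frame coordinates of light grey points on the jaws
for d in (np.load("scene0.npz"),im):
    P=pts(d); rel=P-N; U=rel@u*1e3; L=rel@l*1e3; H=rel@n*1e3
    m=(H>-9)&(H<0)&(L<-8)&(L>-22)&(U<-12)&(U>-60)
    q=U[m]; print(m.sum(), "lower jaw u: pct", np.round(np.percentile(q,[5,25,50,75,95]),1) if m.sum() else "")
    m=(H>-9)&(H<0)&(L<-8)&(L>-22)&(U>12)&(U<60); q=U[m]; print("upper",m.sum(),np.round(np.percentile(q,[5,25,50,75,95]),1) if m.sum() else "")
E
python3 cmp.py c2.png
```

```text
t 8.88 pos [0.4093 0.3015 0.1853] F uln [-0.2, -0.4, -0.2] Fw [-0.1 -0.4 -0.3] rel nut top uln mm [-2.5, 55.5, 76.6]
79 lower jaw u: pct [-44.5 -40.  -34.4 -21.1 -13.3]
upper 75 [13.7 19.6 24.  28.9 33. ]
80 lower jaw u: pct [-38.  -33.4 -28.4 -19.5 -13.2]
upper 72 [14.  20.2 25.1 29.  33.2]
```

View pics/c2.png

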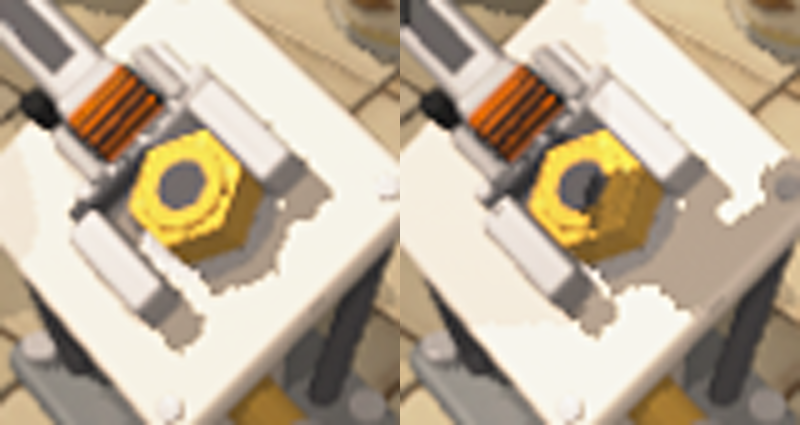

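The comparison shows that the moving jaw, seen at (540,250), has closed about 6.5 mm after two strokes, and the wrench is still seated. I'll stroke again until it resists.

```bash
python3 -m crank '[{"x":0,"y":-0.61,"z":0.3,"roll":0,"fingers":255},{"x":0,"y":0,"z":0.5,"roll":0,"fingers":255},{"x":0,"y":0,"z":0.1,"roll":0,"fingers":255},{"x":0,"y":0,"z":0.04,"roll":0,"fingers":255},{"x":0,"y":0,"z":0,"roll":0,"fingers":255}]' >/dev/null; python3 w.py .4447 .2931 .1264
```

```text
t 9.55 pos [0.4446 0.2912 0.1291] F uln [-0.1, -1.5, 1.9] Fw [-1.5 -1.2  1.5] rel nut top uln mm [-4.7, 54.1, 9.5]
to target, units [-0.031  0.005  0.045]
```

```bash
python3 -m crank '[{"x":0,"y":0.015,"z":0.04,"roll":0,"fingers":255},{"x":0,"y":0,"z":0,"roll":0,"fingers":255}]' >/dev/null; python3 w.py; python3 -m crank '[{"x":0.05,"y":0,"z":0,"roll":0,"fingers":255},{"x":0.05,"y":0,"z":0,"roll":0,"fingers":255}]' >/dev/null; python3 w.py;  python3 -m crank '[{"x":0.05,"y":0,"z":0,"roll":0,"fingers":255},{"x":0.05,"y":0,"z":0,"roll":0,"fingers":255}]' >/dev/null; python3 w.py;  python3 -m crank '[{"x":0.05,"y":0,"z":0,"roll":0,"fingers":255},{"x":0.05,"y":0,"z":0,"roll":0,"fingers":255}]' >/dev/null; python3 w.py
```

```text
t 9.8 pos [0.4448 0.2921 0.1281] F uln [5.8, -4.2, 10.6] Fw [-2.3 -3.7 12. ] rel nut top uln mm [-5.2, 55.0, 8.6]
t 10.05 pos [0.4438 0.2878 0.1284] F uln [3.5, 4.4, 8.7] Fw [-1.   4.8  9.1] rel nut top uln mm [-5.0, 50.6, 8.9]
t 10.3 pos [0.4424 0.2823 0.1284] F uln [3.6, 4.5, 8.6] Fw [-0.8  4.9  9.1] rel nut top uln mm [-5.1, 44.9, 8.9]
t 10.55 pos [0.4407 0.2765 0.128 ] F uln [0.9, 4.1, 5.6] Fw [-1.4  4.6  5.1] rel nut top uln mm [-5.5, 38.8, 8.8]
```

```bash
python3 -m crank '[{"x":0,"y":0,"z":-0.15,"roll":0,"fingers":255},{"x":-0.28,"y":0,"z":0,"roll":0,"fingers":255},{"x":0,"y":0.01,"z":0.15,"roll":0,"fingers":255},{"x":0,"y":0,"z":0.01,"roll":0,"fingers":255}]' >/dev/null; python3 w.py;  python3 -m crank '[{"x":0.05,"y":0,"z":0,"roll":0,"fingers":255},{"x":0.05,"y":0,"z":0,"roll":0,"fingers":255}]' >/dev/null; python3 w.py;   python3 -m crank '[{"x":0.05,"y":0,"z":0,"roll":0,"fingers":255},{"x":0.05,"y":0,"z":0,"roll":0,"fingers":255}]' >/dev/null; python3 w.py;  python3 -m crank '[{"x":0.05,"y":0,"z":0,"roll":0,"fingers":255},{"x":0.05,"y":0,"z":0,"roll":0,"fingers":255}]' >/dev/null; python3 w.py
python3 -m crank '[{"x":0,"y":0.1,"z":-0.5,"roll":0,"fingers":255},{"x":-0.3,"y":0.5,"z":-0.5,"roll":0,"fingers":255},{"x":0,"y":0,"z":0,"roll":0,"fingers":255}]' >/dev/null; python3 cmp.py c3.png
```

```text
t 11.05 pos [0.4451 0.293  0.1273] F uln [11.4, 1.9, 16.0] Fw [ 0.6  1.8 19.7] rel nut top uln mm [-5.6, 56.0, 8.0]
t 11.3 pos [0.4439 0.2884 0.1279] F uln [7.7, 11.0, 15.7] Fw [ 0.  11.3 17.3] rel nut top uln mm [-5.4, 51.2, 8.5]
t 11.55 pos [0.4421 0.2833 0.1277] F uln [3.9, 13.2, 13.2] Fw [-1.  13.9 13.1] rel nut top uln mm [-5.9, 45.8, 8.6]
t 11.8 pos [0.4391 0.2752 0.1264] F uln [1.4, -0.2, 3.7] Fw [-1.   0.   3.9] rel nut top uln mm [-7.4, 37.2, 8.1]
t 12.18 pos [0.408  0.3014 0.1871] F uln [-0.6, 0.7, 0.1] Fw [-0.4  0.8 -0.2] rel nut top uln mm [-2.5, 55.1, 78.8]
79 lower jaw u: pct [-44.5 -40.  -34.4 -21.1 -13.3]
upper 75 [13.7 19.6 24.  28.9 33. ]
80 lower jaw u: pct [-35.9 -31.8 -26.8 -19.4 -13.1]
upper 65 [14.4 20.2 25.  28.7 32.5]
```

View pics/c3.png

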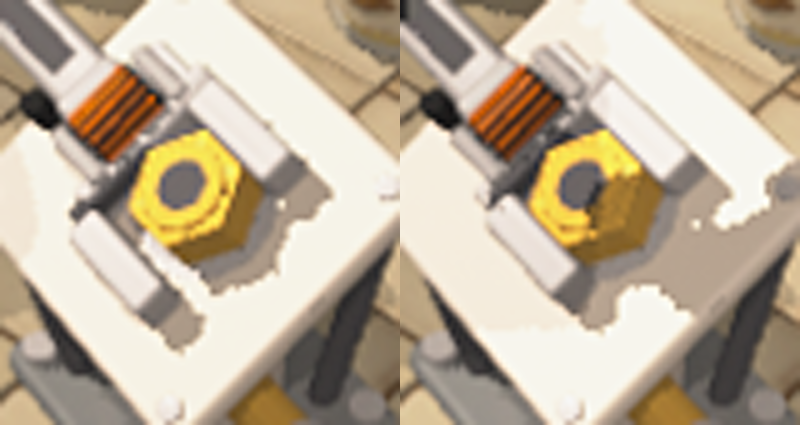

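The right half shows both jaws touching the nut, and the last stroke stalled at 13 N, so the jaws are snug. Next I'll work out the handle swing and check where the cabinet is.

```bash
cat > sw.py <<'E'
from w import *
a=float(sys.argv[1]) if len(sys.argv)>1 else .006
A=N-.0135*n; uh=np.array([c,sn,0])
def way(th):
    e=np.cos(th)*l+np.sin(th)*u; t=np.cos(th)*u-np.sin(th)*l
    nh=np.array([-(e[1]),e[0],0]);nh=-nh/np.linalg.norm(nh); nh*=np.sign(nh@t)
    P=A+.130*e-.013*t+.007*n-a*nh; P[2]-=.014
    return P,nh
E
python3 - <<'E'
from sw import *
for th in (-.15,-.1,0,.3,.6,.95):
    P,nh=way(th); print(th,P.round(4),nh.round(3))
P,nh=way(-.15); print("to appr",((P-p)@M/.06).round(2), "yaw err deg", np.degrees(np.arctan2(nh[1],nh[0])-np.arctan2(-M[1,1],-M[0,1])))
Q=pts(np.load("top0.npz")); 
for uv in((250,140),(350,150),(420,150),(350,100)): print(uv,Q[uv[1],uv[0]].round(3))
Z=np.load("top0.npz"); m=(Q[...,2]<.13)&(Q[...,2]>.03)&(Q[...,0]>.3)&(Q[...,0]<.7)&(Q[...,1]>.28)&(Q[...,1]<.5); 
print("salt",Q[323,288].round(3),"potato",Q[257,268].round(3))
E
```

```text
t 12.22 pos [0.4081 0.3004 0.1859] F uln [-0.1, -0.7, -1.8] Fw [ 0.8 -0.9 -1.5] rel nut top uln mm [-2.9, 54.2, 77.6]
-0.15 [0.4431 0.3656 0.0862] [ 0.993 -0.121 -0.   ]
-0.1 [0.4486 0.366  0.0898] [ 0.987 -0.162 -0.   ]
0 [0.4594 0.3658 0.0972] [ 0.97  -0.242 -0.   ]
0.3 [0.4905 0.3575 0.1196] [ 0.881 -0.473 -0.   ]
0.6 [0.5173 0.3385 0.1406] [ 0.728 -0.685 -0.   ]
0.95 [0.5403 0.3051 0.161 ] [ 0.456 -0.89  -0.   ]
to appr [-1.19 -0.3   1.66] yaw err deg 6.989287572853977
(250, 140) [0.545 0.457 0.517]
(350, 150) [0.544 0.333 0.493]
(420, 150) [0.547 0.244 0.494]
(350, 100) [0.546 0.348 0.647]
salt [0.321 0.413 0.088] potato [0.455 0.459 0.028]
```

Run:
```python
from w import *
for k in("top","scene"):
    d=r.get_image(k) if k=="top" else dict(np.load("sceneL.npz")); Q=pts(d)
    R=(Q-p)@np.array([[c,-sn,0],[sn,c,0],[0,0,1]]).T; 
    dx=Q[...,0]-p[0]; dy=Q[...,1]-p[1]
    for z0 in np.arange(.2,.9,.05):
        m=(Q[...,2]>z0)&(Q[...,2]<z0+.05)&(abs(dy)<.12)&(dx<.12)&(dx>-.3)
        if m.any(): print(k,round(z0,2),m.sum(),"x",Q[m][:,0].min().round(3),Q[m][:,0].max().round(3),"dy",dy[m].min().round(3),dy[m].max().round(3))
im=r.get_image("scene")["image"]; save("arm.png",im)
```

```text
t 12.22 pos [0.4081 0.3004 0.1859] F uln [-0.1, -0.7, -1.8] Fw [ 0.8 -0.9 -1.5] rel nut top uln mm [-2.9, 54.2, 77.6]
top 0.2 5 x 0.376 0.385 dy 0.017 0.019
top 0.25 253 x 0.346 0.381 dy -0.003 0.024
top 0.3 82 x 0.368 0.413 dy -0.0 0.036
top 0.35 33 x 0.369 0.401 dy 0.011 0.039
top 0.4 108 x 0.369 0.405 dy 0.013 0.039
top 0.45 107 x 0.344 0.414 dy 0.01 0.062
top 0.5 150 x 0.344 0.418 dy 0.008 0.062
top 0.55 8 x 0.338 0.384 dy 0.009 0.049
top 0.6 1002 x 0.302 0.476 dy -0.016 0.069
top 0.65 18510 x 0.2 0.474 dy -0.119 0.067
top 0.7 21019 x 0.208 0.362 dy -0.12 -0.023
top 0.75 232 x 0.222 0.239 dy -0.12 -0.1
scene 0.2 619 x 0.362 0.447 dy -0.021 0.017
scene 0.25 1468 x 0.343 0.466 dy -0.026 0.027
scene 0.3 1086 x 0.365 0.442 dy -0.039 0.025
scene 0.35 1543 x 0.365 0.438 dy -0.041 0.031
scene 0.4 1799 x 0.36 0.436 dy -0.054 0.031
scene 0.45 2463 x 0.34 0.464 dy -0.065 0.013
scene 0.5 3566 x 0.342 0.468 dy -0.064 0.012
scene 0.55 1857 x 0.345 0.464 dy -0.06 0.017
```

View pics/arm.png

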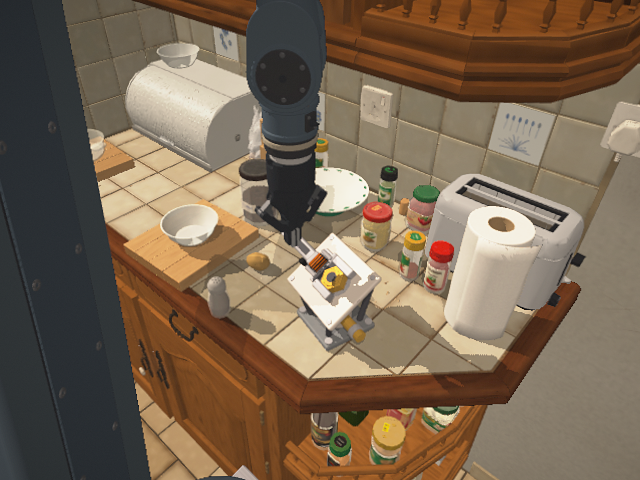

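The wrist would hit the cabinet front (x ≈ 0.545) if I pushed with shut fingers at r = 130 mm. I'll open the gripper instead and push with the outside of the far finger at r ≈ 100 mm. That keeps the TCP and wrist back at x ≤ 0.465.

```bash
python3 -m crank '[{"x":0,"y":0,"z":0,"roll":-1,"fingers":0},{"x":0,"y":0,"z":0,"roll":-1,"fingers":0},{"x":0,"y":0,"z":0,"roll":-0.33,"fingers":0},{"x":-0.77,"y":0.4,"z":0,"roll":0,"fingers":0},{"x":0,"y":0,"z":0,"roll":0,"fingers":0}]'
cat > sw.py <<'E'
from w import *
F=float(sys.argv[1]) if len(sys.argv)>1 else .055
rr=float(sys.argv[2]) if len(sys.argv)>2 else .100
A=N-.0135*n
def way(th):
    e=np.cos(th)*l+np.sin(th)*u; t=np.cos(th)*u-np.sin(th)*l
    P=A+rr*e-.013*t+.007*n; return P-np.array([F,-.011,.023])
E
python3 - <<'E'
from sw import *
print(M.round(3))
P=way(-.15); print(P.round(4),"to appr",((P-p)@M/.06).round(2))
E
```

```text
clock: 12.95
position: [0.3834, 0.3475, 0.1851]
ee_rot: [-0.707, 0.707, 0.0, -0.0]
wrist_force: [0.7, 0.3, -0.1]
gripper_width: 1.001
grip_force: 0.0
t 12.95 pos [0.3834 0.3475 0.1851] F uln [0.5, 0.5, -0.5] Fw [ 0.7  0.3 -0.1] rel nut top uln mm [-32.3, 93.9, 97.2]
[[-0.    -1.    -0.001]
 [-1.     0.    -0.   ]
 [ 0.     0.001 -1.   ]]
[0.3905 0.3462 0.0797] to appr [ 0.02 -0.12  1.76]
```

```bash
python3 -m crank '[{"x":0,"y":0,"z":0.6,"roll":0,"fingers":0},{"x":0,"y":0,"z":0.6,"roll":0,"fingers":0},{"x":0,"y":0,"z":0.4,"roll":0,"fingers":0},{"x":0,"y":0,"z":0.0,"roll":0,"fingers":0}]' >/dev/null
python3 - <<'E'
from sw import *
im=r.get_image("scene"); Q=pts(im)
d=Q-p; m=(abs(d[...,1])<.02)&(d[...,0]>.02)&(d[...,0]<.08)
for z in np.arange(0,.06,.006):
    k=m&(d[...,2]>z)&(d[...,2]<z+.006)&(im["image"].max(-1)<130)
    if k.any(): print(round(z,3),k.sum(),"dx",d[k][:,0].min().round(4),d[k][:,0].max().round(4),"dy",d[k][:,1].min().round(4),d[k][:,1].max().round(4))
save("fing.png",cv2.resize(im["image"][180:320,230:400],None,fx=4,fy=4,interpolation=cv2.INTER_CUBIC))
E
```

```text
t 13.45 pos [0.3835 0.3443 0.0881] F uln [0.1, 0.3, 0.7] Fw [-0.2  0.3  0.6] rel nut top uln mm [-87.3, 90.8, 17.3]
0.012 15 dx 0.0403 0.0686 dy -0.0195 0.0094
0.018 26 dx 0.0404 0.0649 dy -0.0191 0.0118
0.024 31 dx 0.0399 0.0798 dy -0.0193 0.0123
0.03 26 dx 0.0393 0.0558 dy -0.0124 0.0109
0.036 32 dx 0.0396 0.0556 dy -0.0123 0.0114
0.042 30 dx 0.0404 0.0548 dy -0.012 0.0111
0.048 29 dx 0.0408 0.0496 dy -0.013 0.0067
0.054 21 dx 0.0416 0.0705 dy -0.0144 0.0049
```

View pics/fing.png

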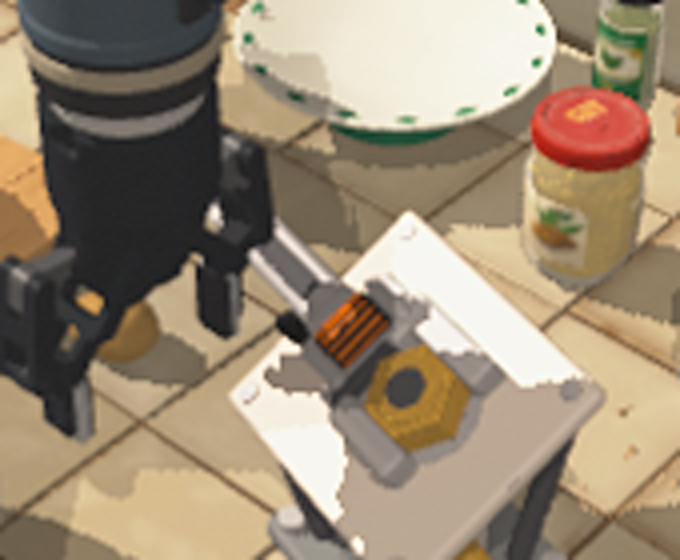

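The crop shows the far finger at (220,290), just downhill of the handle and with clear space round it. Its back reaches F ≈ 56 mm, which matches the spec.

```bash
cat > rows.py <<'E'
from sw import *
q=p.copy()
for th in np.array(list(map(float,sys.argv[3:]))):
    P=way(th); print(th,P.round(4),"xyz",((P-q)@M/.06).round(3)); q=P
E
python3 rows.py .056 .1 -.05 0 .05 .1 .2 .3 .4 .5 .6 .7 .8 .9 .95 1.0
```

```text
t 13.5 pos [0.3842 0.3451 0.0895] F uln [-0.0, -0.8, 0.2] Fw [-0.3 -0.7  0.2] rel nut top uln mm [-86.1, 91.7, 18.1]
to target, units [4.093 5.457 2.339]
-0.05 [0.3978 0.3464 0.0854] xyz [-0.024 -0.227  0.069]
0.0 [0.402  0.3462 0.0882] xyz [ 0.004 -0.069 -0.048]
0.05 [0.4061 0.3457 0.0911] xyz [ 0.008 -0.068 -0.048]
0.1 [0.4102 0.345  0.094 ] xyz [ 0.012 -0.068 -0.048]
0.2 [0.4181 0.3428 0.0998] xyz [ 0.037 -0.133 -0.096]
0.3 [0.4258 0.3396 0.1055] xyz [ 0.053 -0.128 -0.096]
0.4 [0.4331 0.3355 0.1111] xyz [ 0.068 -0.121 -0.094]
0.5 [0.4399 0.3306 0.1166] xyz [ 0.083 -0.114 -0.091]
0.6 [0.4462 0.3247 0.1219] xyz [ 0.097 -0.105 -0.088]
0.7 [0.4519 0.3181 0.1269] xyz [ 0.11  -0.096 -0.084]
0.8 [0.457  0.3108 0.1316] xyz [ 0.122 -0.085 -0.078]
0.9 [0.4615 0.3029 0.136 ] xyz [ 0.133 -0.074 -0.072]
0.95 [0.4634 0.2987 0.138 ] xyz [ 0.07  -0.032 -0.034]
1.0 [0.4651 0.2944 0.1399] xyz [ 0.072 -0.029 -0.032]
```

```bash
python3 -m crank '[{"x":-0.02,"y":-0.23,"z":0.03,"roll":0,"fingers":0},{"x":0,"y":-0.07,"z":-0.01,"roll":0,"fingers":0},{"x":0,"y":0,"z":0,"roll":0,"fingers":0}]' >/dev/null; python3 w.py; python3 -m crank '[{"x":0.01,"y":-0.07,"z":-0.05,"roll":0,"fingers":0},{"x":0.01,"y":-0.07,"z":-0.05,"roll":0,"fingers":0},{"x":0,"y":0,"z":0,"roll":0,"fingers":0}]' >/dev/null; python3 w.py;python3 -m crank '[{"x":0.04,"y":-0.13,"z":-0.1,"roll":0,"fingers":0},{"x":0,"y":0,"z":0,"roll":0,"fingers":0}]' >/dev/null; python3 w.py
```

```text
t 13.88 pos [0.4032 0.3474 0.0893] F uln [0.2, -0.4, -0.3] Fw [ 0.2 -0.5 -0.2] rel nut top uln mm [-71.5, 98.6, 7.7]
t 14.25 pos [0.4112 0.3461 0.0952] F uln [0.0, 0.4, 0.8] Fw [-0.3  0.5  0.7] rel nut top uln mm [-61.5, 99.2, 7.9]
t 14.5 pos [0.4193 0.3436 0.1014] F uln [2.3, -0.3, 1.8] Fw [ 0.7 -0.5  2.8] rel nut top uln mm [-51.1, 98.7, 8.1]
```

```bash
cat > ang.py <<'E'
from w import *
d=r.get_image("scene"); Q=pts(d)-N; U,L,H=Q@u*1e3,Q@l*1e3,Q@n*1e3
R=np.hypot(U,L); th=np.arctan2(U,L); im=d["image"].astype(int)
m=(H>-12)&(H<-2)&(R>75)&(R<178)&(im.max(-1)-im.min(-1)<45)&(th>-.3)&(th<1.4)&(im.max(-1)>75)
for a,b in((75,100),(100,130),(130,155),(155,178)):
    k=m&(R>=a)&(R<b); print(a,b,k.sum(),np.median(th[k]).round(3) if k.any() else "")
if len(sys.argv)>1 and sys.argv[1].endswith("png"): save(sys.argv[1],cv2.resize(d["image"][180:320,230:400],None,fx=4,fy=4,interpolation=cv2.INTER_CUBIC))
E
python3 ang.py sw1.png
```

```text
t 14.5 pos [0.4193 0.3436 0.1014] F uln [2.3, -0.3, 1.8] Fw [ 0.7 -0.5  2.8] rel nut top uln mm [-51.1, 98.7, 8.1]
75 100 103 -0.002
100 130 30 0.091
130 155 40 -0.027
155 178 5 0.031
```

View pics/sw1.png

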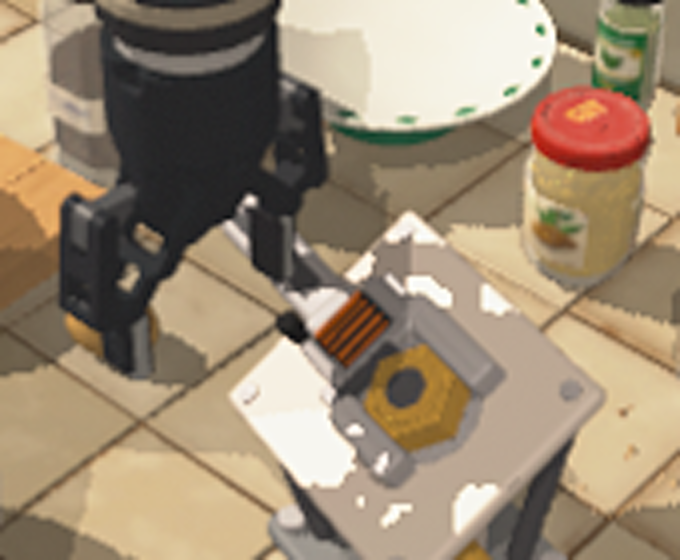

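The fingertip at (268,275) has ridden up onto the handle instead of pressing its side, and the wrench hasn't moved. I'll back off, go deeper and push again.

```bash
python3 -m crank '[{"x":0,"y":0,"z":-0.06,"roll":0,"fingers":0},{"x":-0.04,"y":0.42,"z":0,"roll":0,"fingers":0},{"x":0,"y":0,"z":0.45,"roll":0,"fingers":0},{"x":0,"y":0,"z":0,"roll":0,"fingers":0}]' >/dev/null; python3 w.py .4 .346 .0782;  python3 -m crank '[{"x":0,"y":-0.1,"z":0,"roll":0,"fingers":0},{"x":0,"y":-0.07,"z":0,"roll":0,"fingers":0},{"x":0,"y":0,"z":0,"roll":0,"fingers":0}]' >/dev/null; python3 w.py; python3 -m crank '[{"x":0,"y":-0.05,"z":-0.02,"roll":0,"fingers":0},{"x":0,"y":0,"z":0,"roll":0,"fingers":0}]' >/dev/null; python3 w.py
```

```text
t 15.05 pos [0.3921 0.3452 0.0762] F uln [0.2, -0.4, 0.1] Fw [ 0.  -0.4  0.2] rel nut top uln mm [-87.4, 93.8, 2.9]
to target, units [-0.013 -0.131 -0.033]
t 15.43 pos [0.4044 0.3462 0.0779] F uln [-0.8, 0.1, -0.1] Fw [-0.6  0.2 -0.6] rel nut top uln mm [-76.9, 97.7, -2.5]
t 15.68 pos [0.4066 0.3459 0.0787] F uln [0.0, -0.4, 0.7] Fw [-0.5 -0.3  0.6] rel nut top uln mm [-74.6, 98.0, -3.1]
```

```bash
python3 -m crank '[{"x":0,"y":-0.04,"z":-0.02,"roll":0,"fingers":0},{"x":0,"y":0,"z":0,"roll":0,"fingers":0}]' >/dev/null; python3 w.py; python3 -m crank '[{"x":0,"y":-0.04,"z":-0.02,"roll":0,"fingers":0},{"x":0,"y":0,"z":0,"roll":0,"fingers":0}]' >/dev/null; python3 w.py; python3 -m crank '[{"x":0,"y":-0.04,"z":-0.02,"roll":0,"fingers":0},{"x":0,"y":0,"z":0,"roll":0,"fingers":0}]' >/dev/null; python3 w.py; python3 -m crank '[{"x":0,"y":-0.04,"z":-0.02,"roll":0,"fingers":0},{"x":0,"y":0,"z":0,"roll":0,"fingers":0}]' >/dev/null; python3 w.py; python3 ang.py
```

```text
t 15.93 pos [0.4085 0.3458 0.0797] F uln [-2.5, -0.8, 1.2] Fw [-2.8 -0.1 -0.5] rel nut top uln mm [-72.6, 98.3, -3.3]
t 16.18 pos [0.4103 0.3456 0.0807] F uln [-5.6, -1.2, 2.6] Fw [-6.2  0.3 -1.1] rel nut top uln mm [-70.5, 98.6, -3.5]
t 16.43 pos [0.4121 0.3454 0.0818] F uln [-6.0, -2.3, 5.9] Fw [-8.7 -0.2  1.4] rel nut top uln mm [-68.4, 98.7, -3.6]
t 16.68 pos [0.4138 0.3451 0.0829] F uln [-6.8, -3.3, 7.7] Fw [-10.5  -0.7   2.4] rel nut top uln mm [-66.3, 98.9, -3.7]
t 16.68 pos [0.4138 0.3451 0.0829] F uln [-6.8, -3.3, 7.7] Fw [-10.5  -0.7   2.4] rel nut top uln mm [-66.3, 98.9, -3.7]
75 100 101 0.083
100 130 73 0.128
130 155 10 0.091
155 178 4 0.111
```

Contact is made at F ≈ 50 mm and the handle is now turning. I'll continue along the arc and let the finger rise with it.

```bash
cat > rows.py <<'E'
from sw import *
q=p.copy()
def way2(th):
    import sw
    sw.rr=.1-.008*np.clip((th-.1)/.6,0,1); off=.031-.006*np.clip((th-.06)/.4,0,1)
    P=sw.way(th); P[2]+=.023-off; return P
for th in np.array(list(map(float,sys.argv[3:]))):
    P=way2(th); print(th,P.round(4),"xyz",((P-q)@M/.06).round(3)); q=P
E
python3 rows.py .05 .1 .12 .2 .28 .36 .44 .52 .6 .68 .76 .84 .9 .95 1.0
```

```text
t 16.73 pos [0.4139 0.3451 0.0829] F uln [-7.2, -3.8, 8.9] Fw [-11.6  -1.1   3.2] rel nut top uln mm [-66.3, 98.9, -3.8]
to target, units [ 4.089  6.065 -0.586]
0.12 [0.4177 0.3444 0.088 ] xyz [ 0.012 -0.063 -0.085]
0.2 [0.4236 0.3416 0.0937] xyz [ 0.047 -0.098 -0.095]
0.28 [0.4292 0.3382 0.0993] xyz [ 0.056 -0.093 -0.093]
0.36 [0.4344 0.3344 0.1047] xyz [ 0.064 -0.087 -0.091]
0.44 [0.4393 0.3301 0.11  ] xyz [ 0.072 -0.081 -0.088]
0.52 [0.4438 0.3253 0.1141] xyz [ 0.079 -0.075 -0.069]
0.6 [0.4479 0.3201 0.1177] xyz [ 0.086 -0.068 -0.061]
0.68 [0.4515 0.3146 0.1212] xyz [ 0.092 -0.061 -0.057]
0.76 [0.4553 0.3093 0.1246] xyz [ 0.089 -0.063 -0.058]
0.84 [0.4589 0.3037 0.128 ] xyz [ 0.093 -0.059 -0.056]
0.9 [0.4613 0.2993 0.1304] xyz [ 0.074 -0.04  -0.04 ]
0.95 [0.4631 0.2955 0.1323] xyz [ 0.064 -0.03  -0.031]
1.0 [0.4647 0.2915 0.1341] xyz [ 0.066 -0.027 -0.03 ]
```

```bash
python3 -m crank '[{"x":0.01,"y":-0.06,"z":-0.085,"roll":0,"fingers":0},{"x":0,"y":0,"z":0,"roll":0,"fingers":0}]' >/dev/null; python3 w.py; python3 -m crank '[{"x":0.05,"y":-0.1,"z":-0.095,"roll":0,"fingers":0},{"x":0,"y":0,"z":0,"roll":0,"fingers":0}]' >/dev/null; python3 w.py; python3 -m crank '[{"x":0.055,"y":-0.095,"z":-0.095,"roll":0,"fingers":0},{"x":0,"y":0,"z":0,"roll":0,"fingers":0}]' >/dev/null; python3 w.py; python3 ang.py
```

```text
t 16.98 pos [0.4194 0.3452 0.0885] F uln [-2.7, -2.0, 2.3] Fw [-3.9 -1.1  0.3] rel nut top uln mm [-58.6, 100.4, -2.3]
t 17.23 pos [0.4264 0.3425 0.0945] F uln [-2.1, -0.4, 1.3] Fw [-2.5  0.3 -0.2] rel nut top uln mm [-49.2, 99.4, -1.6]
t 17.48 pos [0.4321 0.339  0.1004] F uln [-1.4, 0.3, -0.1] Fw [-1.   0.6 -0.9] rel nut top uln mm [-40.5, 97.4, -0.5]
t 17.48 pos [0.4321 0.339  0.1004] F uln [-1.4, 0.3, -0.1] Fw [-1.   0.6 -0.9] rel nut top uln mm [-40.5, 97.4, -0.5]
75 100 110 0.305
100 130 109 0.348
130 155 1 0.269
155 178 6 0.275
```

```bash
python3 -m crank '[{"x":0.065,"y":-0.09,"z":-0.09,"roll":0,"fingers":0},{"x":0,"y":0,"z":0,"roll":0,"fingers":0}]' >/dev/null; python3 w.py; python3 -m crank '[{"x":0.07,"y":-0.08,"z":-0.09,"roll":0,"fingers":0},{"x":0,"y":0,"z":0,"roll":0,"fingers":0}]' >/dev/null; python3 w.py; python3 -m crank '[{"x":0.08,"y":-0.075,"z":-0.07,"roll":0,"fingers":0},{"x":0,"y":0,"z":0,"roll":0,"fingers":0}]' >/dev/null; python3 w.py; python3 ang.py
python3 - <<'E'
from w import *
Q=pts(r.get_image("scene"));dx=Q[...,0]-p[0];dy=Q[...,1]-p[1]
m=(Q[...,2]>.42)&(Q[...,2]<.75)&(abs(dy)<.12)&(dx<.12)&(dx>-.2)
print("arm xmax",np.nanpercentile(Q[m][:,0],[95,99,100]))
E
```

```text
t 17.77 pos [0.4374 0.335  0.1057] F uln [-1.8, 0.5, 0.8] Fw [-1.7  1.  -0.4] rel nut top uln mm [-32.5, 94.8, 0.4]
t 18.02 pos [0.4421 0.3307 0.1111] F uln [-1.5, 0.5, 0.1] Fw [-1.1  0.8 -0.7] rel nut top uln mm [-24.8, 91.7, 1.6]
t 18.27 pos [0.4467 0.326  0.1153] F uln [-1.0, 2.5, -0.1] Fw [-0.1  2.6 -0.6] rel nut top uln mm [-17.7, 88.3, 1.8]
t 18.27 pos [0.4467 0.326  0.1153] F uln [-1.0, 2.5, -0.1] Fw [-0.1  2.6 -0.6] rel nut top uln mm [-17.7, 88.3, 1.8]
75 100 112 0.557
100 130 124 0.556
130 155 16 0.612
155 178 2 0.576
t 18.32 pos [0.4466 0.326  0.1152] F uln [-1.6, 1.3, 0.3] Fw [-1.1  1.6 -0.7] rel nut top uln mm [-17.9, 88.4, 1.8]
arm xmax [0.56031042 0.56521768 0.56660408]
```

```bash
python3 -m crank '[{"x":0.085,"y":-0.065,"z":-0.06,"roll":0,"fingers":0},{"x":0,"y":0,"z":0,"roll":0,"fingers":0}]' >/dev/null; python3 w.py; python3 -m crank '[{"x":0.09,"y":-0.06,"z":-0.057,"roll":0,"fingers":0},{"x":0,"y":0,"z":0,"roll":0,"fingers":0}]' >/dev/null; python3 w.py; python3 -m crank '[{"x":0.09,"y":-0.06,"z":-0.057,"roll":0,"fingers":0},{"x":0,"y":0,"z":0,"roll":0,"fingers":0}]' >/dev/null; python3 w.py; python3 ang.py
```

```text
t 18.62 pos [0.4504 0.3211 0.1188] F uln [-0.7, 2.7, 1.8] Fw [-0.9  3.1  1.1] rel nut top uln mm [-11.9, 84.5, 2.0]
t 18.88 pos [0.454  0.3159 0.1222] F uln [-0.6, 3.8, 3.0] Fw [-1.2  4.2  2.1] rel nut top uln mm [-6.0, 80.3, 2.1]
t 19.12 pos [0.4574 0.3104 0.1255] F uln [-1.1, 4.4, 1.0] Fw [-0.4  4.7  0.2] rel nut top uln mm [-0.3, 75.8, 2.1]
t 19.12 pos [0.4574 0.3104 0.1255] F uln [-1.1, 4.4, 1.0] Fw [-0.4  4.7  0.2] rel nut top uln mm [-0.3, 75.8, 2.1]
75 100 116 0.771
100 130 151 0.77
130 155 55 0.805
155 178 50 0.796
```

```bash
python3 -m crank '[{"x":0.09,"y":-0.055,"z":-0.056,"roll":0,"fingers":0},{"x":0,"y":0,"z":0,"roll":0,"fingers":0}]' >/dev/null; python3 w.py; python3 -m crank '[{"x":0.04,"y":-0.02,"z":-0.02,"roll":0,"fingers":0},{"x":0,"y":0,"z":0,"roll":0,"fingers":0}]' >/dev/null; python3 w.py; python3 -m crank '[{"x":0.03,"y":-0.015,"z":-0.015,"roll":0,"fingers":0},{"x":0,"y":0,"z":0,"roll":0,"fingers":0}]' >/dev/null; python3 w.py; python3 ang.py
```

```text
t 19.43 pos [0.4605 0.3048 0.1287] F uln [-0.5, 2.9, 2.2] Fw [-1.   3.2  1.5] rel nut top uln mm [5.1, 71.1, 2.2]
t 19.68 pos [0.4616 0.3027 0.1298] F uln [-0.3, 4.4, 1.8] Fw [-0.1  4.6  1.3] rel nut top uln mm [7.0, 69.3, 2.2]
t 19.93 pos [0.4625 0.301  0.1307] F uln [-0.1, 5.5, 2.1] Fw [0.1 5.7 1.6] rel nut top uln mm [8.6, 67.9, 2.2]
t 19.93 pos [0.4625 0.301  0.1307] F uln [-0.1, 5.5, 2.1] Fw [0.1 5.7 1.6] rel nut top uln mm [8.6, 67.9, 2.2]
75 100 120 0.903
100 130 152 0.878
130 155 88 0.917
155 178 78 0.896
```

Handle is near 0.89, so I'll continue in small steps until the force rises at the stop.

```bash
python3 -m crank '[{"x":0.03,"y":-0.015,"z":-0.015,"roll":0,"fingers":0},{"x":0,"y":0,"z":0,"roll":0,"fingers":0}]' >/dev/null; python3 w.py; python3 -m crank '[{"x":0.02,"y":-0.01,"z":-0.01,"roll":0,"fingers":0},{"x":0,"y":0,"z":0,"roll":0,"fingers":0}]' >/dev/null; python3 w.py; python3 -m crank '[{"x":0.02,"y":-0.01,"z":-0.01,"roll":0,"fingers":0},{"x":0,"y":0,"z":0,"roll":0,"fingers":0}]' >/dev/null; python3 w.py; python3 ang.py
```

```text
t 20.23 pos [0.4634 0.2992 0.1316] F uln [-0.1, 4.8, 1.8] Fw [0.  4.9 1.4] rel nut top uln mm [10.1, 66.3, 2.2]
t 20.48 pos [0.4639 0.298  0.1321] F uln [-1.3, 5.0, 2.1] Fw [-1.   5.4  0.9] rel nut top uln mm [11.1, 65.3, 2.1]
t 20.73 pos [0.4645 0.2967 0.1327] F uln [-0.9, 4.4, 2.5] Fw [-1.   4.8  1.5] rel nut top uln mm [12.2, 64.2, 2.1]
t 20.73 pos [0.4645 0.2967 0.1327] F uln [-0.9, 4.4, 2.5] Fw [-1.   4.8  1.5] rel nut top uln mm [12.2, 64.2, 2.1]
75 100 127 0.949
100 130 148 0.954
130 155 104 0.963
155 178 89 0.949
```

```bash
python3 -m crank '[{"x":0.02,"y":-0.01,"z":-0.01,"roll":0,"fingers":0},{"x":0,"y":0,"z":0,"roll":0,"fingers":0}]' >/dev/null; python3 w.py; python3 -m crank '[{"x":0.02,"y":-0.01,"z":-0.01,"roll":0,"fingers":0},{"x":0,"y":0,"z":0,"roll":0,"fingers":0}]' >/dev/null; python3 w.py; python3 ang.py
```

```text
t 21.02 pos [0.4651 0.2955 0.1333] F uln [-1.1, 4.7, 2.7] Fw [-1.3  5.2  1.6] rel nut top uln mm [13.2, 63.2, 2.1]
t 21.27 pos [0.4656 0.2942 0.1339] F uln [-0.8, 4.2, 2.1] Fw [-0.7  4.6  1.3] rel nut top uln mm [14.2, 62.1, 2.1]
t 21.27 pos [0.4656 0.2942 0.1339] F uln [-0.8, 4.2, 2.1] Fw [-0.7  4.6  1.3] rel nut top uln mm [14.2, 62.1, 2.1]
75 100 131 0.987
100 130 141 0.996
130 155 110 0.992
155 178 102 0.973
```

```bash
python3 -m crank '[{"x":0.02,"y":-0.008,"z":-0.01,"roll":0,"fingers":0},{"x":0,"y":0,"z":0,"roll":0,"fingers":0}]' >/dev/null; python3 w.py; python3 -m crank '[{"x":0.02,"y":-0.005,"z":-0.01,"roll":0,"fingers":0},{"x":0,"y":0,"z":0,"roll":0,"fingers":0}]' >/dev/null; python3 w.py; python3 ang.py
```

```text
t 21.57 pos [0.4661 0.293  0.1344] F uln [-1.0, 4.1, 1.5] Fw [-0.6  4.4  0.6] rel nut top uln mm [15.1, 61.0, 2.1]
t 21.82 pos [0.4664 0.2921 0.135 ] F uln [-3.1, 6.1, 1.0] Fw [-1.6  6.6 -1. ] rel nut top uln mm [15.9, 60.2, 2.3]
t 21.82 pos [0.4664 0.2921 0.135 ] F uln [-3.1, 6.1, 1.0] Fw [-1.6  6.6 -1. ] rel nut top uln mm [15.9, 60.2, 2.3]
75 100 135 1.02
100 130 152 1.02
130 155 122 1.019
155 178 101 1.0
```

```bash
python3 -m crank '[{"x":0.015,"y":-0.005,"z":-0.005,"roll":0,"fingers":0},{"x":0,"y":0,"z":0,"roll":0,"fingers":0}]' >/dev/null; python3 w.py;  python3 -m crank '[{"x":0,"y":0,"z":0,"roll":0,"fingers":0},{"x":0,"y":0,"z":0,"roll":0,"fingers":0}]' >/dev/null; python3 w.py; python3 ang.py
```

```text
t 22.12 pos [0.4666 0.2914 0.1352] F uln [-3.5, 7.1, 0.3] Fw [-1.2  7.6 -1.7] rel nut top uln mm [16.3, 59.6, 2.3]
t 22.38 pos [0.4666 0.2914 0.1352] F uln [-3.5, 6.9, -0.1] Fw [-1.   7.3 -2.1] rel nut top uln mm [16.3, 59.6, 2.2]
t 22.38 pos [0.4666 0.2914 0.1352] F uln [-3.5, 6.9, -0.1] Fw [-1.   7.3 -2.1] rel nut top uln mm [16.3, 59.6, 2.2]
75 100 138 1.022
100 130 143 1.02
130 155 122 1.019
155 178 100 1.006
```

```bash
python3 -m crank '[{"x":0.015,"y":-0.003,"z":0,"roll":0,"fingers":0},{"x":0,"y":0,"z":0,"roll":0,"fingers":0}]' >/dev/null; python3 w.py; python3 ang.py; python3 -m crank '[{"x":-0.1,"y":0.05,"z":0,"roll":0,"fingers":0},{"x":-0.2,"y":0.3,"z":0,"roll":0,"fingers":0},{"x":-0.2,"y":0.3,"z":-0.3,"roll":0,"fingers":0},{"x":0,"y":0.5,"z":-0.8,"roll":0,"fingers":0},{"x":0,"y":0,"z":0,"roll":0,"fingers":0}]' ; python3 ang.py sw2.png
```

```text
t 22.68 pos [0.4668 0.2907 0.1353] F uln [-2.4, 8.5, 1.2] Fw [-0.5  8.9 -0.4] rel nut top uln mm [16.6, 59.0, 2.2]
t 22.68 pos [0.4668 0.2907 0.1353] F uln [-2.4, 8.5, 1.2] Fw [-0.5  8.9 -0.4] rel nut top uln mm [16.6, 59.0, 2.2]
75 100 139 1.042
100 130 142 1.033
130 155 115 1.026
155 178 105 1.014
clock: 23.35
position: [0.3967, 0.321, 0.2047]
ee_rot: [0.707, -0.707, 0.0, -0.002]
wrist_force: [1.5, 0.0, 0.4]
gripper_width: 1.005
grip_force: 0.0
t 23.35 pos [0.3967 0.321  0.2047] F uln [1.4, 0.4, -0.6] Fw [1.5 0.  0.4] rel nut top uln mm [-5.2, 71.4, 102.2]
75 100 157 1.002
100 130 174 1.005
130 155 138 1.006
155 178 102 1.0
```

View pics/sw2.png

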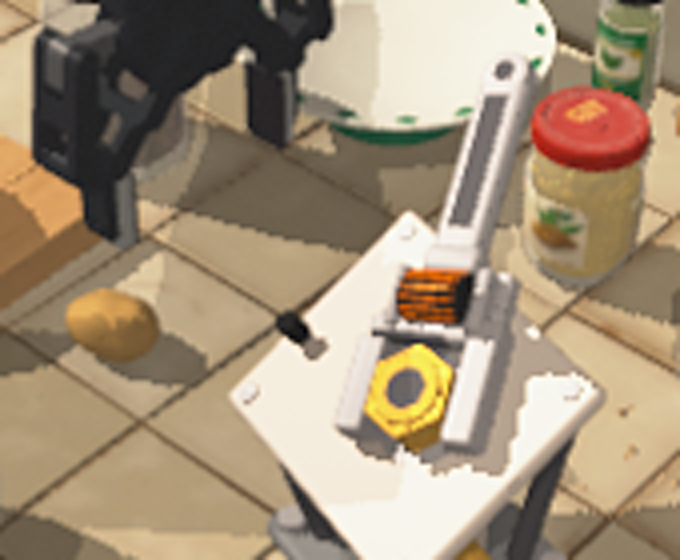

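The crop shows the handle swung uphill, the jaws snug on the nut at (408,387), and the gripper clear of everything. I'll check the seating by the worm-to-nut distance (46.6 mm at the start) before handing in.

Run:
```python
from w import *
for nm,d in(("start",dict(np.load("scene0.npz"))),("now",r.get_image("scene"))):
    Q=pts(d)-N; hsv=cv2.cvtColor(d["image"],cv2.COLOR_RGB2HSV).astype(int); H,S,V=hsv[...,0],hsv[...,1],hsv[...,2]
    U,L,Hh=Q@u*1e3,Q@l*1e3,Q@n*1e3; R=np.hypot(U,L)
    wm=(H<16)&(S>130)&(V>60)&(R<80)&(Hh>0); ny=(H>16)&(H<35)&(S>120)&(abs(Hh)<3.5)&(R<30)
    w_=np.median(np.c_[U,L,Hh][wm],0); nn=np.median(np.c_[U,L,Hh][ny],0)
    th=0 if nm=="start" else 1.0
    e=np.array([np.sin(th),np.cos(th)]);x=np.array([np.cos(th),-np.sin(th)])
    D=np.c_[U,L]-nn[:2]; a=D[...] if 0 else None
    dx=(U-nn[0])*x[0]+(L-nn[1])*x[1]; dy=(U-nn[0])*e[0]+(L-nn[1])*e[1]
    j=(Hh>-9)&(Hh<-1)&(dy<-6)&(dy>-20)&(S<70)
    print(nm,"worm",w_.round(1),"nut",nn.round(1),"worm rel along y,x",round((w_-nn)[:2]@e,1),round((w_-nn)[:2]@x,1),"jaw low",np.percentile(dx[j&(dx<-12)&(dx>-60)],[5,50,95]).round(1),"up",np.percentile(dx[j&(dx>12)&(dx<60)],[5,50,95]).round(1))
```

```text
t 23.4 pos [0.3971 0.3205 0.203 ] F uln [0.4, 0.1, -0.4] Fw [ 0.6 -0.1 -0.1] rel nut top uln mm [-5.8, 71.0, 100.5]Traceback (most recent call last):
  File "<stdin>", line 6, in <module>
IndexError: boolean index did not match indexed array along axis 1; size of axis is 1920 but size of corresponding boolean axis is 640
```

Run:
```python
from w import *
for nm,d,th in(("start",dict(np.load("scene0.npz")),0),("now",r.get_image("scene"),1.0)):
    Q=pts(d)-N; H,S,V=cv2.split(cv2.cvtColor(d["image"],cv2.COLOR_RGB2HSV).astype(np.int32))
    C=np.stack([Q@u,Q@l,Q@n],-1)*1e3; R=np.hypot(C[...,0],C[...,1])
    wm=(H<16)&(S>130)&(V>60)&(R<80)&(C[...,2]>0); ny=(H>16)&(H<35)&(S>120)&(abs(C[...,2])<3.5)&(R<30)
    w_=np.median(C[wm],0); nn=np.median(C[ny],0)
    e=np.array([np.sin(th),np.cos(th)]);x=np.array([np.cos(th),-np.sin(th)]); D=C[...,:2]-nn[:2]; dx,dy=D@x,D@e
    j=(C[...,2]>-9)&(C[...,2]<-1)&(dy<-6)&(dy>-20)&(S<70)
    print(nm,"worm",w_.round(1),"nut",nn.round(1),"rel y,x",((w_-nn)[:2]@e).round(1),((w_-nn)[:2]@x).round(1),"jaw low",np.percentile(dx[j&(dx<-12)&(dx>-60)],[5,50,95]).round(1),"up",np.percentile(dx[j&(dx>12)&(dx<60)],[5,50,95]).round(1))
```

```text
t 23.45 pos [0.3973 0.3201 0.2019] F uln [0.6, -1.0, 0.8] Fw [-0.2 -1.   1. ] rel nut top uln mm [-6.3, 70.7, 99.4]
start worm [ 0.1 44.6  4.6] nut [-1.6 -1.9 -0.7] rel y,x 46.5 1.7 jaw low [-43.9 -36.4 -29.2] up [20.7 27.9 35.3]
now worm [35.2 24.8  4.8] nut [-1.6 -2.9 -0.9] rel y,x 45.9 -3.4 jaw low [-37.9 -30.9 -24.9] up [17.9 25.4 31.9]
```

```bash
python3 -c "
from workcell import r
print(r.finish_job())"
```

```text
the job is handed in; nothing more can be done
None
```

I rolled the jaws snug on the nut, swung the handle uphill until it met firm resistance at about 1.0 rad by camera (taken as the 0.95 stop), and handed the job in at about 23 s; the wrench was seated, the gripper was clear, and the robot gave no verdict.

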